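Pin the bar of a bit press and press the pad

TASK

Settle the driver bits standing in the small bench press: swing the blue bar fully shut so that its end sits in the grey fork, then take the long pin with the yellow knob from the rack and push it down through fork and bar until its collar is fully home on the fork. Then press the red knob on the bar all the way down for a moment and let it spring back up. Leave the pin in, and leave everything else, including the short black pin, where it is.

Things in the scene. Friction and masses are not known exactly. Their poses are not given: they have to be found in the camera images.
- press: Bench press fixed to the table: aluminium base plate 150 x 340 x 12 mm (x, y, z), origin at the centre of its underside, z up. In its frame a dark hinge post (radius 20 mm) stands at (0, -120) mm, a grey fork 50 x 50 mm in plan at (0, +120) mm, and between them a brown carton insert with upright steel bits, tops 65 mm above the table.
- fork_top (a point): centre of the fork's 17 mm hole on the top face of its upper cheek, 120 mm above the table; axes as press. Upper cheek 110 to 120 mm up, then a 20 mm slot open to the press's -x, then the lower cheek; the hole goes down to 45 mm above the table. Sprung balls in the lower cheek grip the pin over its last 20 mm: it needs a push of 4 to 12 N to go home.
- bar (a joint): blue bar's vertical hinge at the hinge post, rad: 0 = fully shut against its stop (bar along the press's +y, holes aligned), positive = its end swung out to the press's -x, at most 1.0. Friction keeps it where it is left (1.5 N at the handle moves it). Bar 30 mm wide, 12 mm thick, upper face 105.5 mm above the table.
- bar_handle (a point): top centre of the black upright handle on the bar, a round post 18 mm in diameter, 40 mm tall, top 145.5 mm above the table; 175 mm from the hinge axis. The point's axes turn with the bar (y from hinge to handle).
- lug_hole (a point): centre of the 17 mm hole in the bar's end (44 x 44 mm square, 12 mm thick), on its upper face 105.5 mm above the table, 240 mm from the hinge axis; axes turn with the bar
- pad (a joint): stroke of the sprung red knob and its pressing pad, m: 0 = up, 0.018 = fully down (about 8 N); springs back when released
- pad_top (a point): centre of the top of the red knob (38 mm in diameter, mushroom shaped, on a stem through the bar), 120 mm from the hinge axis, midway between hinge and fork when shut; 145.5 mm above the table when up
- pin: long steel pin with a yellow knob, upright, about 0.12 kg. Origin on its axis at the underside of its collar, z up. Collar 28 mm across, 6 mm thick; above it the round knob, 22 mm across, from 6 to 36 mm above the origin. Shank below 14 mm in diameter, 65 mm long, tapered to 7 mm over its last 9 mm. It starts hanging by its collar in the rack.
- short_pin: steel pin with a black knob, same head as the long pin but its shank only 30 mm long; hangs in the rack too; to be left alone. Origin at the underside of its collar.
- rack: grey pin rack fixed to the table, block 60 x 180 x 75 mm (x, y, z), origin at the centre of its underside; three upright 19 mm holes on its y axis, at y = -60, 0 and +60 mm. The pins stand in the outer two, their collars on its top, 75 mm above the table.
- tin: low steel tin, 84 mm in diameter, 50 mm tall, bystander; origin at the centre of its underside
- bottle: clear bottle with a blue cap, 68 mm in diameter, 190 mm tall, bystander; origin at the centre of its underside
- bit_a: long steel driver bit lying on the table, about 120 mm long, 13 mm high, bystander
- bit_b: a second long steel driver bit lying on the table, bystander
- driver: screwdriver lying on the table, bystander
Mind the look-alikes: they are no part of the job. What is shaped like the pin but green is not meant.

How it is judged:
On the way, in this order (a step that is already met when the one before it is completed fails the run):
1. the bar is swung shut (within 0.02 rad) (value of joint bar below 0.02 rad), for 0.2 s.
2. the long pin is pushed home through fork and shut bar (z of pin in the frame of fork_top between -0.004 and 0.003 m and horizontal distance between pin and fork_top below 0.005 m and angle between the z axis of pin and the z axis of press, either way round below 0.08 rad and value of joint bar below 0.02 rad), for 0.2 s.
3. with the pin home, the red knob is pressed fully down (at least 16 of 18 mm) (z of pin in the frame of fork_top between -0.004 and 0.003 m and horizontal distance between pin and fork_top below 0.005 m and angle between the z axis of pin and the z axis of press, either way round below 0.08 rad and value of joint pad above 0.016 m), for 0.1 s.
At the end, for the whole second after the job is handed in: The bar is shut (within 0.02 rad), the long pin is upright (within 0.08 rad) in the fork's hole with its collar within 3 mm of the fork's upper face and within 5 mm of the hole's centre, at rest; the red knob is back up (within 3 mm); the short pin still hangs in the rack (all of step 2 and value of joint pad below 0.003 m and linear speed of pin below 0.02 m/s and height (world z) of short_pin above 0.07 m); the robot touches nothing.
It fails at once if the short black pin is shifted by more than 20 mm (distance of short_pin from where it was at the start of the episode above 0.02 m).
It fails at once if the tin, bottle, a loose bit or the screwdriver is shifted by more than 30 mm (distance of any of tin, bottle, bit_a, bit_b, driver from where it was at the start of the episode above 0.03 m).
It also fails if it takes over 64 s, if anything falls off the work surface, if the arm or the gripper's body presses on something with over 40 N, if the wrist force passes 120 N, or if a joint passes its speed limit or range.

ROBOT

A 6-joint arm with a two-finger parallel gripper is mounted at the origin on the work surface. World frame = base frame: x ahead of the robot, y to its left, z up, the work surface at z = 0. Lengths are in m, angles in rad, forces in N, time in s.
With the tool pointing down it reaches from about 0.425 to 0.925 m from the base axis. Payload 12.5 kg.
Tool frame: the origin (TCP) lies at the very end of the fingers, on their centre line; the grasp point (between the pads) lies 19 mm behind it; z points along the fingers, y is the line along which they close (so a half turn about z gives the same grasp; the last joint's range is limited). The gripper opens to 85 mm and grips with 20 to 120 N. Pads are 22 mm wide; open, the fingers measure 114 mm over their backs; the gripper's body (76 mm by 85 mm) begins 54 mm behind the grasp point. The pads swing forward as they close: fully open they stand 13 mm farther back than shut.
Start: joints at [1.145, 0.491, 1.559, -0, 1.092, -0.106], TCP at [0.196, 0.593, 0.231] pointing down, gripper open.
Joint ranges: [-3.1, 3.1], [-0.84, 2.19], [0.05, 2.79], [-1.13, 4.28], [0.06, 2.93], [-2.69, 2.69]. Speed limits (rad/s): [2.22, 2.22, 2.79, 3.14, 3.14, 3.14].

INTERFACE

Orientations are given as a unit quaternion [w, x, y, z].
In Python, from plant import get_state, eyes, job_done gives the robot as it stands.
- The arm moves only by the tool servo_tool, never from a script. Its argument "commands" is a list that holds one entry, the list of rows, each a list of 7 numbers: the shift along the tool's x, y, z each as a share of 25 mm, from -1 to 1, then the turn, a rotation vector about the tool's x, y, z each as a share of 45 degrees, from -1 to 1, then the opening, from -1 (shut) to 1 (fully open). A call has exactly 10 rows; each row shifts and turns the commanded pose from where the row before left it, along the tool's axes as they then stand; what a row does not reach is not made up. A row lasts 1/8 s, in which the tool goes at most 62.5 mm and 10.7 degrees, less where a joint would pass 70% of its speed; a pose out of reach is approached as far as the arm can. A call with a number of a shift or a turn outside -1 to 1 is refused whole. A call with a gripper value outside its range is refused whole. The fingers move at their own pace and stop on an object; "squeeze" is the grip in N (left out, the last holds). Time passes only in rows, so rows that do not move let the fingers close, or fill a call up. It gives the time, the measured TCP pose, the force, the opening and the grip force at its end, in the units of the state.
- get_state(): the state, without advancing time (a new reading comes with each control period).
- eyes.read_camera(name): name is "side" or "top" or "wrist"; returns a dict with "frame" (400x640x3 uint8, red, green, blue), "depth" (400x640 float32, m along the optical axis (not along the pixel's ray), 0 where there is no reading), "camera_matrix" (3x3 intrinsics, pixels), "k1" (the pictures are not rectified: a ray, as slopes to the right and down, at radius r is drawn at 1 + k1 r^2 times it, then the intrinsics apply), "R" (3x3) and "t" (3): a world point X has camera coordinates R X + t; the wrist camera has in their place "hand_eye" (4x4, takes a point from camera to tool coordinates, whose origin is the TCP and whose axes are the flange's). Camera axes: x right, y down, z forward; pixel columns grow to the right and rows downward; lengths in m; the calibration is good to about 2 mm. A picture is of the moment at which its call begins: read the wrist's pose just before it.
- job_done(): hands the job in; it is judged then, once.
The state is a dict: "t": time; "joint_positions": joint angles; "joint_vel": joint speeds; "tau": joint torques, N m; "position": TCP position; "ee_rot": TCP orientation; "wrist_force": force on the tool from outside, world axes, zero at the start; "torque": the same for the moment, N m; "opening": finger opening in m; "grip_force": force on a finger pad.
Only numpy, scipy, OpenCV 4.12 (cv2) and the standard library are available. Lean on these libraries where they do the work, as an engineer would, in place of code of your own. Each camera call takes 0.05 s, during which the arm holds its last target. There are 200 camera calls.

## Working session

There is one attempt and no reset: what is moved stays moved. The work goes in short steps, Python scripts to look and compute and a tool call to move; the robot and the scene stay as the last step left them, time stands still between calls to the robot, and variables do not carry over. Pictures are saved under pics/ and viewed, at most 10 in all, crops included, and the job is handed in when it is done.

Besides the shell and the picture viewer there is one more tool, called after "Request:" by a JSON object that holds its "method" and its "body", one argument or row to a line. servo_tool: Moves the arm, as the interface text tells. Shift numbers are shares of 25 mm and turn numbers shares of 45 degrees, none past 1 either way. Its arguments: {"type":"object","properties":{"commands":{"type":"array","items":{"type":"array","items":{"type":"array","items":{"type":"number"}}}},"squeeze":{"type":"number"}},"required":["commands"]}

```bash
mkdir -p pics; cat > h.py <<'E'
import numpy as np, cv2, pickle
from plant import get_state, eyes, job_done
from scipy.spatial.transform import Rotation as R_
def Rq(q): return R_.from_quat([q[1],q[2],q[3],q[0]]).as_matrix()
def grab(name):
    s=get_state(); c=eyes.read_camera(name)
    if name=='wrist':
        T=np.eye(4);T[:3,:3]=Rq(s['ee_rot']);T[:3,3]=s['position']
        M=T@np.array(c['hand_eye'])
    else:
        M=np.eye(4);M[:3,:3]=np.array(c['R']).T;M[:3,3]=-np.array(c['R']).T@np.array(c['t'])
    c['M']=M; return c
def ray(c,u,v):
    K=np.array(c['camera_matrix']); k=c['k1']
    d=np.array([(u-K[0,2])/K[0,0],(v-K[1,2])/K[1,1]]); p=d.copy()
    for _ in range(20): p=d/(1+k*(p@p))
    return c['M'][:3,3], c['M'][:3,:3]@np.array([p[0],p[1],1.])
def at_z(c,u,v,z):
    o,d=ray(c,u,v); return o+d*(z-o[2])/d[2]
def at_d(c,u,v):
    o,d=ray(c,u,v); return o+d*c['depth'][int(round(v)),int(round(u))]
def tri(*obs):
    A=np.zeros((3,3));b=np.zeros(3)
    for c,u,v in obs:
        o,d=ray(c,u,v);d=d/np.linalg.norm(d);P=np.eye(3)-np.outer(d,d);A+=P;b+=P@o
    x=np.linalg.solve(A,b)
    return x
def cloud(c):
    h,w=c['depth'].shape;K=np.array(c['camera_matrix'])
    v,u=np.mgrid[:h,:w];dx=(u-K[0,2])/K[0,0];dy=(v-K[1,2])/K[1,1];px,py=dx,dy
    for _ in range(15):
        f=1+c['k1']*(px**2+py**2);px,py=dx/f,dy/f
    P=np.stack([px,py,np.ones_like(px)],-1)*c['depth'][...,None]
    return P@c['M'][:3,:3].T+c['M'][:3,3]
def proj(c,X):
    Mi=np.linalg.inv(c['M']);x=Mi[:3,:3]@np.array(X)+Mi[:3,3];p=x[:2]/x[2];p=p*(1+c['k1']*(p@p))
    K=np.array(c['camera_matrix']);return p[0]*K[0,0]+K[0,2],p[1]*K[1,1]+K[1,2]
def save(c,f): cv2.imwrite(f,c['frame'][...,::-1])
E
python3 - <<'E'
from h import *
d={n:grab(n) for n in('top','side','wrist')}
pickle.dump(d,open('a.pkl','wb'))
for n in d: save(d[n],f'pics/{n}0.png'); print(n,d[n]['M'].round(3).tolist(),np.array(d[n]['camera_matrix']).round(1).tolist(),d[n]['k1'])
print(get_state())
E
```

```text
top [[-0.019, -0.997, 0.07, 0.476], [-1.0, 0.018, -0.011, 0.042], [0.009, -0.07, -0.997, 1.301], [0.0, 0.0, 0.0, 1.0]] [[438.5, 0.0, 319.8], [0.0, 438.5, 198.1], [0.0, 0.0, 1.0]] -0.08380280189579585
side [[0.994, -0.049, 0.1, 0.403], [-0.112, -0.471, 0.875, -1.083], [0.004, -0.881, -0.474, 0.729], [0.0, 0.0, 0.0, 1.0]] [[521.0, 0.0, 324.3], [0.0, 521.0, 205.4], [0.0, 0.0, 1.0]] -0.1315608613972809
wrist [[0.315, 0.913, 0.261, 0.13], [0.949, -0.302, -0.088, 0.615], [-0.001, 0.275, -0.961, 0.374], [0.0, 0.0, 0.0, 1.0]] [[296.6, 0.0, 319.7], [0.0, 296.6, 201.6], [0.0, 0.0, 1.0]] -0.05717474325650986
{'t': 0.15, 'joint_positions': array([ 1.14542603e+00,  4.91404734e-01,  1.55928265e+00, -1.62092924e-05,
        1.09172267e+00, -1.05661430e-01]), 'joint_vel': array([-0.00152777, -0.00303823, -0.00158661,  0.00046145,  0.0006304 ,
        0.00028895]), 'tau': array([ 2.15329084e-03, -6.18704152e+01, -2.61689168e+01, -7.94691937e-05,
        3.17476937e-03, -1.61944433e-05]), 'position': array([0.19638469, 0.59317965, 0.23088139]), 'ee_rot': array([-1.00307791e-04,  1.59170795e-01,  9.87250977e-01, -3.96267676e-04]), 'wrist_force': array([ 0.57223491,  0.04103598, -0.0531889 ]), 'torque': array([ 0.01870383, -0.02217689,  0.00456013]), 'grip_force': 0.0, 'opening': 0.0853774755899836}
```

View pics/top0.png

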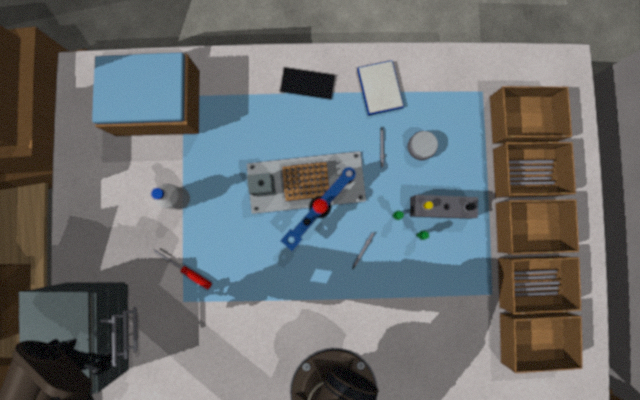

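View pics/side0.png

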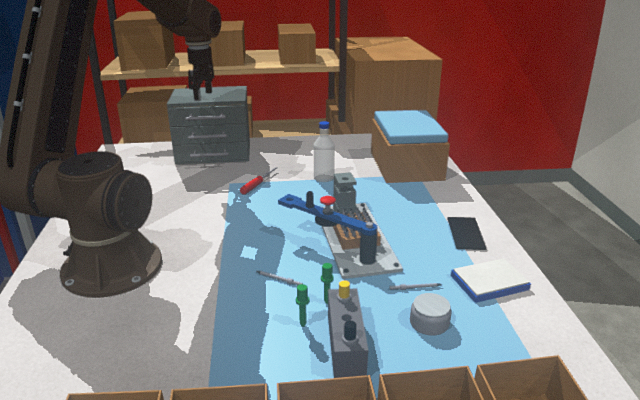

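The top view shows the hinge at about (348,174), the fork hole at (261,184), the bar's end at (291,240) and the red knob at (320,207). The yellow pin is at (429,205), the black pin at (472,206), and the green decoys at (398,215) and (424,235). The side view shows the yellow knob at (344,290), the red knob at (328,202) and the fork at (345,190).

```bash
cat > m1.py <<'E'
from h import *
d=pickle.load(open('a.pkl','rb'));t,s=d['top'],d['side']
def blob(c,lo,hi,box):
    hsv=cv2.cvtColor(c['frame'],cv2.COLOR_RGB2HSV);m=cv2.inRange(hsv,lo,hi)
    M=np.zeros_like(m);x0,y0,x1,y1=box;M[y0:y1,x0:x1]=m[y0:y1,x0:x1]
    v,u=np.nonzero(M);return u.mean(),v.mean(),len(u),M>0
ct,cs=cloud(t),cloud(s)
for nm,lo,hi,bt,bs in [('yellow',(20,120,100),(35,255,255),(415,190,445,220),(330,275,360,305)),
  ('red',(0,150,100),(8,255,255),(305,190,335,222),(315,190,340,215))]:
    a=blob(t,lo,hi,bt);b=blob(s,lo,hi,bs)
    print(nm,a[:3],b[:3],'tri',tri((t,a[0],a[1]),(s,b[0],b[1])).round(4),'cloudtop',np.median(ct[a[3]],0).round(4),'side',np.median(cs[b[3]],0).round(4), 'maxz',ct[a[3]][:,2].max().round(4))
def rect(c,zlo,zhi,lo,hi):
    m=(c[...,2]>zlo)&(c[...,2]<zhi)&(c[...,0]>lo[0])&(c[...,0]<hi[0])&(c[...,1]>lo[1])&(c[...,1]<hi[1])
    p=c[m];r=cv2.minAreaRect((p[:,:2]*1000).astype(np.float32));return r,np.median(p,0).round(4),len(p)
for uv in [(261,184),(291,240),(348,174),(429,205),(472,206),(445,206),(312,218)]:
    print(uv,at_d(t,*uv).round(4))
f=at_d(t,258,180)
print('fork',rect(ct,.112,.128,f[:2]-.05,f[:2]+.05))
print('rack',rect(ct,.068,.082,at_d(t,445,206)[:2]-[.07,.13],at_d(t,445,206)[:2]+[.07,.13]))
p=at_d(t,305,182)
print('plate',rect(ct,.006,.018,p[:2]-[.13,.23],p[:2]+[.13,.23]))
E
python3 m1.py
```

```text
yellow (np.float64(428.0882352941176), np.float64(204.72058823529412), 68) (np.float64(343.6442953020134), np.float64(288.61073825503354), 149) tri [ 0.5363 -0.2701  0.1003] cloudtop [ 0.5359 -0.2676  0.1103] side [ 0.5353 -0.2757  0.1056] maxz 0.1161
red (np.float64(319.7190082644628), np.float64(205.5702479338843), 121) (np.float64(326.18918918918916), np.float64(199.16216216216216), 37) tri [0.5368 0.0299 0.1432] cloudtop [0.5369 0.0292 0.145 ] side [0.5339 0.0261 0.1462] maxz 0.1501
(261, 184) [0.608  0.1963 0.0479]
(291, 240) [0.4451 0.1151 0.001 ]
(348, 174) [ 0.6237 -0.0491  0.1171]
(429, 205) [ 0.5353 -0.2695  0.1122]
(472, 206) [ 0.5302 -0.3898  0.1116]
(445, 206) [ 0.5353 -0.3373  0.0338]
(312, 218) [0.5063 0.0511 0.1041]
fork (((603.6235961914062, 194.86671447753906), (50.72087478637695, 62.86733627319336), 5.1908721923828125), array([0.6033, 0.1959, 0.1199]), 409)
rack (((512.7900390625, -328.08770751953125), (182.11277770996094, 98.28851318359375), 87.06411743164062), array([ 0.5328, -0.3249,  0.0755]), 1125)
plate (((610.6256103515625, 69.50874328613281), (258.5101013183594, 460.08856201171875), 0.2037258893251419), array([0.6257, 0.0665, 0.0118]), 3261)
```

Request:
{"method": "servo_tool", "body": {
  "commands": [
    [[-1,-0.9,-0.2,0,0,0,0],[-1,-0.9,-0.2,0,0,0,0],[-1,-0.9,-0.2,0,0,0,0],[-1,-0.9,-0.2,0,0,0,0],[-1,-0.9,-0.2,0,0,0,0],[-1,-0.9,-0.2,0,0,0,0],[-1,-0.9,-0.2,0,0,0,0],[-1,-0.9,-0.2,0,0,0,0],[-1,-0.9,-0.2,0,0,0,0],[-1,-0.9,-0.2,0,0,0,0]]
  ]
}}

```text
t: 1.4
position: [0.3634, 0.3001, 0.2814]
ee_rot: [-0.0, 0.159, 0.987, -0.0]
wrist_force: [0.4, -0.7, 1.0]
opening: 0.0428
grip_force: 0.0
```

Request:
{"method": "servo_tool", "body": {
  "commands": [
    [[-1,-0.95,0,0,0,0,0],[-1,-0.95,0,0,0,0,0],[-1,-0.95,0,0,0,0,0],[-1,-0.95,0,0,0,0,0],[-1,-0.95,0,0,0,0,0],[-1,-0.95,0,0,0,0,0],[-1,-0.95,0,0,0,0,0],[0,0,0,0,0,0.18,0],[0,0,0,0,0,0.18,0],[0,0,0,0,0,0.18,0]]
  ]
}}

```text
t: 2.65
position: [0.4768, 0.0881, 0.2811]
ee_rot: [-0.0, 0.366, 0.931, -0.0]
wrist_force: [-0.2, 0.0, -0.1]
opening: 0.0428
grip_force: 0.0
```

```bash
python3 - <<'E'
from h import *
c=grab('wrist');pickle.dump(c,open('w1.pkl','wb'));save(c,'pics/w1.png')
s=get_state();print(s['t'],s['position'],s['opening'],s['joint_positions'].round(2))
for n,X in dict(handle=(.494,.069,.1455),red=(.5368,.03,.1455),fork=(.6035,.196,.12),hinge=(.6237,-.049,.117)).items(): print(n,np.round(proj(c,X)))
E
```

```text
2.7 [0.47684259 0.0881971  0.28112824] 0.04284487088644466 [ 0.05  0.24  1.82  0.    1.08 -0.77]
handle [318. 217.]
red [319. 269.]
fork [472. 203.]
hinge [320. 341.]
```

View pics/w1.png

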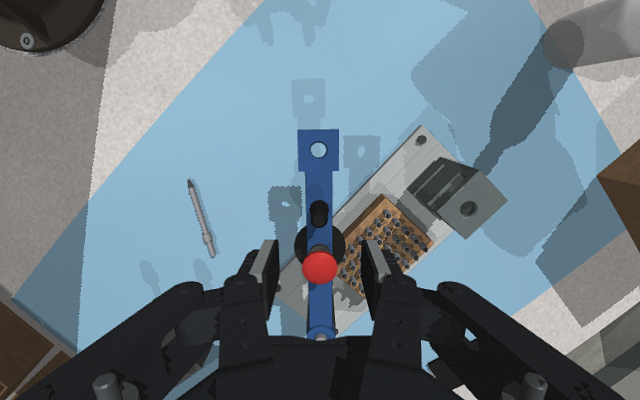

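The wrist view shows the bar upright in the image: lug hole at (318,150), handle top at about (319,214), red knob at (319,268) and fork hole at (469,208).

```bash
python3 - <<'E'
from h import *
c=pickle.load(open('w1.pkl','rb'));d=pickle.load(open('a.pkl','rb'))
C=cloud(c)
lug=at_z(c,318,150,.1055);red=at_z(c,319,267.5,.1445);fork=at_z(c,469,208,.12);han=at_z(c,319,214,.1455)
for n,x in dict(lug=lug,red=red,fork=fork,han=han).items(): print(n,x.round(4))
print('tri red',tri((c,319,267.5),(d['top'],319.7,205.6)).round(4),'fork z',np.median(C[195:200,475:480,2]),'lug z',np.median(C[133:138,310:328,2]),'handle z',np.median(C[212:217,317:322,2]),'red z',np.median(C[262:272,315:323,2]))
u=lug-red;u=u[:2];print('lug-red',np.linalg.norm(u),'han-red',np.linalg.norm((han-red)[:2]),np.linalg.norm((fork-lug)[:2]))
u/=np.linalg.norm(u)
H=((lug[:2]-.24*u)+(red[:2]-.12*u))/2;f=fork[:2]-H
th=lambda v:np.arctan2(-v[0],v[1])
print('hinge',H.round(4),'dist fork',np.linalg.norm(f),'yaw',th(f),'open',th(u)-th(f),'handle',(H+.175*u).round(4))
s=get_state();R=Rq(s['ee_rot']);D=np.r_[H+.175*u,.118]-s['position'];print('tool delta mm',(R.T@D*1000).round(1),'tool y',R[:,1].round(3),'tangent',[u[1],-u[0]])
E
```

```text
lug [0.4491 0.1107 0.1055]
red [0.5362 0.0311 0.1445]
fork [0.6052 0.1901 0.12  ]
han [0.4927 0.0717 0.1455]
tri red [0.5378 0.0298 0.1408] fork z 0.12028552850687507 lug z 0.10573695382603149 handle z 0.1447626938421097 red z 0.14606857869857637
lug-red 0.11806869456919661 han-red 0.05953870454652458 0.1751756814335965
hinge [ 0.6256 -0.0504] dist fork 0.24138583876037134 yaw 0.0843774784849841 open 0.7464099547546423 handle [0.4963 0.0676]
tool delta mm [-28.4  -1.6 163.1] tool y [ 0.686  0.728 -0.   ] tangent [np.float64(0.6742944792124208), np.float64(0.7384625618835732)]
```

Request:
{"method": "servo_tool", "body": {
  "commands": [
    [[-0.57,-0.03,0.8,0,0,0,0],[-0.57,-0.03,0.9,0,0,0,0],[0,0,1,0,0,0,0],[0,0,1,0,0,0,0],[0,0,1,0,0,0,0],[0,0,1,0,0,0,0],[0,0,0.8,0,0,0,0],[0,0,0,0,0,0,-1],[0,0,0,0,0,0,-1],[0,0,0,0,0,0,-1]]
  ],
  "squeeze": 20
}}

```text
t: 3.95
position: [0.4968, 0.0679, 0.1189]
ee_rot: [-0.0, 0.363, 0.932, 0.0]
wrist_force: [1.3, 0.8, -13.5]
opening: 0.0171
grip_force: 20.1
```

Request:
{"method": "servo_tool", "body": {
  "commands": [
    [[0,0.52,0,0,0,0.095,-1],[0,0.52,0,0,0,0.095,-1],[0,0.52,0,0,0,0.095,-1],[0,0.52,0,0,0,0.095,-1],[0,0.52,0,0,0,0.095,-1],[0,0.52,0,0,0,0.095,-1],[0,0.52,0,0,0,0.095,-1],[0,0.52,0,0,0,0.095,-1],[0,0.52,0,0,0,0.095,-1],[0,0.4,0,0,0,0.095,-1]]
  ]
}}

```text
t: 5.2
position: [0.6064, 0.125, 0.1189]
ee_rot: [0.001, 0.679, 0.734, -0.001]
wrist_force: [0.7, -16.9, -7.0]
opening: 0.0171
grip_force: 20.6
```

Request:
{"method": "servo_tool", "body": {
  "commands": [
    [[-0.04,0.08,0,0,0,0,-1],[0,0.08,0,0,0,0,-1],[0,0.04,0,0,0,0,-1],[0,0.04,0,0,0,0,-1],[0,0,0,0,0,0,-1],[0,0,0,0,0,0,-1],[0,0,0,0,0,0,-1],[0,0,0,0,0,0,-1],[0,0,0,0,0,0,-1],[0,0,0,0,0,0,-1]]
  ]
}}

```text
t: 6.45
position: [0.6115, 0.1256, 0.1189]
ee_rot: [0.0, 0.678, 0.735, -0.001]
wrist_force: [-0.9, -8.0, -7.3]
opening: 0.017
grip_force: 20.6
```

Request:
{"method": "servo_tool", "body": {
  "commands": [
    [[0,0.04,0,0,0,0,-1],[0,0.04,0,0,0,0,-1],[0,0.04,0,0,0,0,-1],[0,0.04,0,0,0,0,-1],[0,0,0,0,0,0,-1],[0,0,0,0,0,0,-1],[0,0,0,0,0,0,-1],[0,0,0,0,0,0,-1],[0,0,0,0,0,0,-1],[0,0,0,0,0,0,-1]]
  ]
}}

```text
t: 7.7
position: [0.6117, 0.1257, 0.1188]
ee_rot: [-0.003, 0.678, 0.735, -0.004]
wrist_force: [-21.8, -11.2, 4.3]
opening: 0.0171
grip_force: 23.0
```

Request:
{"method": "servo_tool", "body": {
  "commands": [
    [[0,-0.1,0,0,0,0,-1],[0,0,0,0,0,0,0],[0,0,0,0,0,0,0],[0,0,0,0,0,0,0],[0,0,-0.6,0,0,0,0],[0,0,-1,0,0,0,0],[0,0,-1,0,0,0,0],[0,0,-1,0,0,0,0],[0,0,-1,0,0,0,0],[0,0,-1,0,0,0,0]]
  ]
}}

```text
t: 8.95
position: [0.6135, 0.127, 0.2609]
ee_rot: [0.0, 0.678, 0.735, 0.0]
wrist_force: [-0.9, 0.4, -0.2]
opening: 0.0429
grip_force: 0.0
```

```bash
python3 - <<'E'
from h import *
c=grab('wrist');pickle.dump(c,open('w2.pkl','wb'));save(c,'pics/w2.png')
s=get_state();print(s['t'],s['position'],s['opening'],s['wrist_force'].round(1),proj(c,(.6052,.1901,.12)))
E
```

```text
9.0 [0.6144423  0.12717519 0.26431078] 0.04307323624377784 [ 0.2 -0.6  3.9] (np.float64(316.4482562519858), np.float64(123.63208373736707))
```

View pics/w2.png

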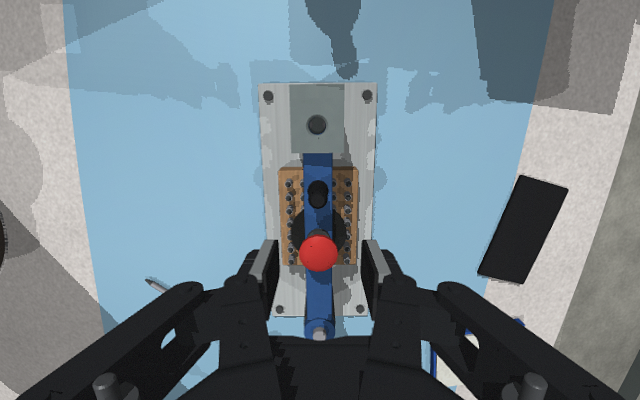

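The bar lies straight into the fork, with the fork hole at (317,125), the handle at (318,190) and the red knob at (318,253). Next I'll work out the fork's place and the way to the pin.

```bash
python3 - <<'E'
from h import *
c=pickle.load(open('w2.pkl','rb'));w1=pickle.load(open('w1.pkl','rb'))
g=cv2.cvtColor(c['frame'],cv2.COLOR_RGB2GRAY)
def dark(g,u,v,r=14,th=None):
    p=g[v-r:v+r+1,u-r:u+r+1].astype(float);t=(p.min()+np.median(p))/2
    n,l,st,ce=cv2.connectedComponentsWithStats((p<t).astype(np.uint8));k=1+np.argmax(st[1:,4]);return ce[k]+[u-r,v-r],st[k]
a=dark(g,317,125);b=dark(cv2.cvtColor(w1['frame'],cv2.COLOR_RGB2GRAY),469,208,10);print(a,b)
print('fork',at_z(c,*a[0],.12).round(4),at_z(w1,*b[0],.12).round(4),'tri',tri((c,*a[0]),(w1,*b[0])).round(4))
print('red',at_z(c,318,253,.1445).round(4),'handle top',at_z(c,318,192,.1455))
s=get_state();R=Rq(s['ee_rot']);print((R.T@(np.array([.536,-.269,.262])-s['position'])*1000).round(1))
d=pickle.load(open('a.pkl','rb'))
for uv in [(398,215),(424,235)]: print(at_d(d['top'],*uv))
E
```

```text
(array([316.31428571, 124.63571429]), array([  4,   4,  19,  20, 280], dtype=int32)) (array([468.59349593, 207.13821138]), array([  2,   3,  16,  15, 123], dtype=int32))
fork [0.6051 0.1892 0.12  ] [0.6041 0.1903 0.12  ] tri [0.6049 0.1898 0.119 ]
red [0.6162 0.071  0.1445] handle top [0.61140072 0.13130909 0.1455    ]
[-388.5 -110.2    1.6]
[ 0.50984792 -0.18446836  0.10530663]
[ 0.45355562 -0.25557917  0.10134835]
```

Request:
{"method": "servo_tool", "body": {
  "commands": [
    [[-1,-0.28,0,0,0,0,0],[-1,-0.28,0,0,0,0,0],[-1,-0.28,0,0,0,0,0],[-1,-0.28,0,0,0,0,0],[-1,-0.28,0,0,0,0,0],[-1,-0.28,0,0,0,0,0],[-1,-0.28,0,0,0,0,0],[-1,-0.28,0,0,0,0,0],[-1,-0.28,0,0,0,0,0],[-1,-0.28,0,0,0,0,0]]
  ]
}}

```text
t: 10.25
position: [0.5637, -0.1286, 0.2595]
ee_rot: [0.0, 0.678, 0.735, 0.0]
wrist_force: [-0.1, 0.1, -0.1]
opening: 0.0427
grip_force: 0.0
```

Request:
{"method": "servo_tool", "body": {
  "commands": [
    [[-1,-0.28,0,0,0,0,0],[-1,-0.28,0,0,0,0,0],[-1,-0.28,0,0,0,0,0],[-1,-0.28,0,0,0,0,0],[-0.8,-0.28,0,0,0,0,0],[-0.5,-0.2,0,0,0,0,0],[-0.2,0,0,0,0,0,0],[0,0,0,0,0,0,0],[0,0,0,0,0,0,0],[0,0,0,0,0,0,0]]
  ]
}}

```text
t: 11.5
position: [0.5353, -0.2677, 0.2588]
ee_rot: [-0.0, 0.678, 0.735, 0.0]
wrist_force: [0.3, -0.3, 1.1]
opening: 0.0426
grip_force: 0.0
```

```bash
python3 - <<'E'
from h import *
c=grab('wrist');pickle.dump(c,open('w3.pkl','wb'));save(c,'pics/w3.png')
s=get_state();print(s['t'],s['position'],s['ee_rot'],s['opening'],proj(c,(.536,-.269,.111)))
E
```

```text
11.55 [ 0.53523593 -0.26773668  0.25879675] [-2.45521473e-05  6.77787543e-01  7.35257806e-01  6.18219236e-05] 0.04290233663676893 (np.float64(320.60233700832396), np.float64(189.73061381856542))
```

View pics/w3.png

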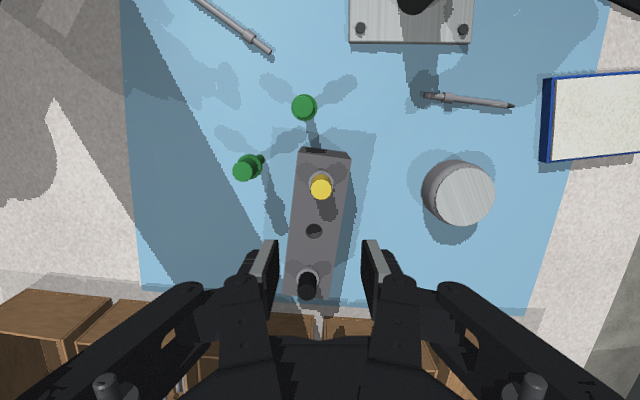

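The yellow knob's top shows at (321,188) on the rack. The empty hole is at (314,231) and the black pin at (308,285); the green decoys at (246,168) and (304,107) are clear of the fingers.

```bash
python3 - <<'E'
from h import *
c=pickle.load(open('w3.pkl','rb'));d=pickle.load(open('a.pkl','rb'));C=cloud(c)
hsv=cv2.cvtColor(c['frame'],cv2.COLOR_RGB2HSV);m=cv2.inRange(hsv,(20,120,80),(35,255,255));m[:170]=0;m[205:]=0;m[:,:300]=0;m[:,340:]=0
v,u=np.nonzero(m);z=C[m>0][:,2];print(len(u),u.mean(),v.mean(),u.min(),u.max(),v.min(),v.max(),np.percentile(z,[5,50,95]))
tm=(m>0)&(C[...,2]>.108);v2,u2=np.nonzero(tm);print('top px',u2.mean(),v2.mean(),'cloud',C[tm].mean(0).round(4))
p=at_z(c,u2.mean(),v2.mean(),.111);print('at z',p.round(4),'tri',tri((c,u.mean(),v.mean()),(d['top'],428.1,204.7)).round(4),'rack z',C[210:216,310:325,2].mean())
r=at_z(c,314,231,.075);print('hole mid rack',r.round(4))
s=get_state();R=Rq(s['ee_rot'])
print('delta',(R.T@(np.r_[p[:2],.084]-s['position'])*1000).round(1))
E
```

```text
428 320.71495327102804 186.85280373831776 311 331 174 199 [0.09124403 0.11112437 0.11246464]
top px 320.69714285714286 188.75714285714287 cloud [ 0.536  -0.2676  0.1129]
at z [ 0.536 -0.268  0.111] tri [ 0.5349 -0.2593  0.1409] rack z 0.0753954756128517
hole mid rack [ 0.5332 -0.3283  0.075 ]
delta [ -0.3   0.7 174.8]
```

Request:
{"method": "servo_tool", "body": {
  "commands": [
    [[0,0.02,1,0,0,0,0],[0,0.01,1,0,0,0,0],[0,0,1,0,0,0,0],[0,0,1,0,0,0,0],[0,0,1,0,0,0,0],[0,0,1,0,0,0,0],[0,0,0.7,0,0,0,0],[0,0,0.24,0,0,0,0],[0,0,0,0,0,0,0],[0,0,0,0,0,0,0]]
  ]
}}

```text
t: 12.8
position: [0.5362, -0.2683, 0.0861]
ee_rot: [0.001, 0.678, 0.735, 0.0]
wrist_force: [0.4, -0.2, -0.5]
opening: 0.0425
grip_force: 0.0
```

Request:
{"method": "servo_tool", "body": {
  "commands": [
    [[0,0,0,0,0,0,-0.2],[0,0,0,0,0,0,-0.6],[0,0,0,0,0,0,-1],[0,0,0,0,0,0,-1],[0,0,0,0,0,0,-1],[0,0,0,0,0,0,-1],[0,0,0,0,0,0,-1],[0,0,0,0,0,0,-1],[0,0,0,0,0,0,-1],[0,0,0,0,0,0,-1]]
  ],
  "squeeze": 70
}}

```text
t: 14.05
position: [0.5361, -0.2682, 0.0859]
ee_rot: [0.0, 0.678, 0.735, 0.0]
wrist_force: [-1.0, 1.4, 6.1]
opening: 0.0197
grip_force: 68.2
```

Request:
{"method": "servo_tool", "body": {
  "commands": [
    [[0,0,-0.4,0,0,0,-1],[0,0,-0.8,0,0,0,-1],[0,0,-1,0,0,0,-1],[0,0,-1,0,0,0,-1],[0,0,-1,0,0,0,-1],[0,0,-1,0,0,0,-1],[0,0,-1,0,0,0,-1],[0.4,0.1,-0.8,0,0,0,-1],[0.8,0.2,0,0,0,0,-1],[1,0.24,0,0,0,0,-1]]
  ]
}}

```text
t: 15.3
position: [0.5446, -0.2109, 0.2596]
ee_rot: [-0.0, 0.678, 0.735, -0.0]
wrist_force: [0.2, 0.7, -1.7]
opening: 0.0198
grip_force: 68.5
```

Request:
{"method": "servo_tool", "body": {
  "commands": [
    [[1,0.24,0,0,0,0,-1],[1,0.24,0,0,0,0,-1],[1,0.24,0,0,0,0,-1],[1,0.24,0,0,0,0,-1],[1,0.24,0,0,0,0,-1],[1,0.24,0,0,0,0,-1],[1,0.24,0,0,0,0,-1],[1,0.24,0,0,0,0,-1],[1,0.24,0,0,0,0,-1],[1,0.24,0,0,0,0,-1]]
  ]
}}

```text
t: 16.55
position: [0.5838, 0.0437, 0.2593]
ee_rot: [-0.001, 0.678, 0.735, -0.0]
wrist_force: [0.7, 0.3, -0.9]
opening: 0.0199
grip_force: 68.5
```

Request:
{"method": "servo_tool", "body": {
  "commands": [
    [[1,0.24,0,0,0,0,-1],[1,0.24,0,0,0,0,-1],[1,0.24,0,0,0,0,-1],[1,0.24,0,0,0,0,-1],[0.8,0.2,0,0,0,0,-1],[0.3,0.1,0,0,0,0,-1],[0,0,0,0,0,0,-1],[0,0,0,0,0,0,-1],[0,0,0,0,0,0,-1],[0,0,0,0,0,0,-1]]
  ]
}}

```text
t: 17.8
position: [0.6057, 0.171, 0.2604]
ee_rot: [0.0, 0.678, 0.735, 0.0]
wrist_force: [-1.1, -0.7, -1.7]
opening: 0.0199
grip_force: 68.5
```

```bash
python3 - <<'E'
from h import *
d={n:grab(n) for n in('wrist','top','side')};pickle.dump(d,open('w4.pkl','wb'))
s=get_state();print(s['t'],s['position'],s['ee_rot'],s['opening'],s['wrist_force'].round(1))
a=d['wrist']['frame'];b=cv2.resize(d['side']['frame'][100:280,220:440],None,fx=2.5,fy=2.5,interpolation=cv2.INTER_CUBIC)
cv2.imwrite('pics/w4.png',np.hstack([a[60:360,180:460][...,::-1],cv2.resize(b,(366,300))[...,::-1]]))
o,R=s['position'],Rq(s['ee_rot'])
X=o.copy();X[2]-=.011
print('collar',proj(d['wrist'],X),'tip',proj(d['wrist'],X-[0,0,.065]),'fork',proj(d['wrist'],(.605,.1897,.12)))
E
```

```text
17.95 [0.60564244 0.17128513 0.26037439] [2.47206636e-05 6.78081022e-01 7.34987158e-01 6.74510413e-05] 0.02004250984120005 [-0.2  0.2 -0.9]
collar (np.float64(320.3276612007523), np.float64(244.31916536776788)) tip (np.float64(320.08671394840246), np.float64(209.60114189649588)) fork (np.float64(320.8101930217532), np.float64(171.34701937777098))
```

View pics/w4.png

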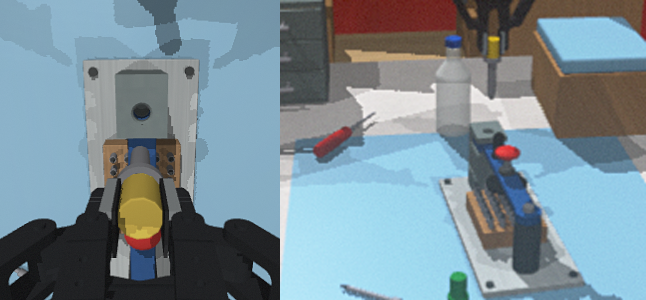

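The pin is held upright, with its tip at about (321,210) where I predicted it, and the fork hole shows at (322,172). I'll refine both.

```bash
python3 - <<'E'
from h import *
d=pickle.load(open('w4.pkl','rb'));c=d['wrist']
g=cv2.GaussianBlur(cv2.cvtColor(c['frame'],cv2.COLOR_RGB2GRAY),(3,3),0)
p=g[158:186,306:338].astype(float);m=(p<(p.min()+np.median(p))/2).astype(np.uint8);n,l,st,ce=cv2.connectedComponentsWithStats(m);k=1+np.argmax(st[1:,4]);h=ce[k]+[306,158];print('hole',h,st[k],at_z(c,*h,.12).round(4))
C=cloud(c)
# shank pixels by depth
z=C[...,2]
for r in range(203,236,4):
    row=(z[r]>.17)&(np.abs(np.arange(640)-320)<20);u=np.nonzero(row)[0]
    if len(u): print(r,u.min(),u.max(),C[r,u].mean(0).round(4))
s=get_state();R=Rq(s['ee_rot']);print('delta',(R.T@(np.r_[at_z(c,*h,.12)[:2],.2]-s['position'])*1000).round(1))
E
```

```text
hole [321.06493506 171.46753247] [  7   6  18  16 231] [0.6053 0.1896 0.12  ]
207 308 325 [0.6046 0.1823 0.2138]
211 312 328 [0.6051 0.1765 0.2043]
215 311 328 [0.6048 0.1763 0.2125]
219 310 329 [0.6048 0.1761 0.2202]
223 310 329 [0.6044 0.1807 0.2405]
227 305 334 [0.6042 0.1836 0.2546]
231 301 339 [0.6046 0.1816 0.2551]
235 301 339 [0.6047 0.1803 0.2575]
delta [18.3  1.1 60.4]
```

Request:
{"method": "servo_tool", "body": {
  "commands": [
    [[0.4,0.03,0,0,0,0,-1],[0.35,0.03,0.3,0,0,0,-1],[0,0,0.8,0,0,0,-1],[0,0,0.8,0,0,0,-1],[0,0,0.5,0,0,0,-1],[0,0,0.5,0,0,0,-1],[0,0,0.3,0,0,0,-1],[0,0,0.2,0,0,0,-1],[0,0,0.2,0,0,0,-1],[0,0,0,0,0,0,-1]]
  ]
}}

```text
t: 19.2
position: [0.6055, 0.1903, 0.1701]
ee_rot: [-0.0, 0.678, 0.735, -0.0]
wrist_force: [-0.7, -0.5, -0.9]
opening: 0.0194
grip_force: 68.5
```

Request:
{"method": "servo_tool", "body": {
  "commands": [
    [[0,0,0.2,0,0,0,-1],[0,0,0.2,0,0,0,-1],[0,0,0.2,0,0,0,-1],[0,0,0.2,0,0,0,-1],[0,0,0.2,0,0,0,-1],[0,0,0.1,0,0,0,-1],[0,0,0,0,0,0,-1],[0,0,0,0,0,0,-1],[0,0,0,0,0,0,-1],[0,0,0,0,0,0,-1]]
  ]
}}

```text
t: 20.45
position: [0.6056, 0.1903, 0.1428]
ee_rot: [-0.0, 0.678, 0.735, 0.0]
wrist_force: [-0.2, 0.0, -1.8]
opening: 0.0197
grip_force: 68.5
```

Request:
{"method": "servo_tool", "body": {
  "commands": [
    [[0,0,0.1,0,0,0,-1],[0,0,0.1,0,0,0,-1],[0,0,0.1,0,0,0,-1],[0,0,0.1,0,0,0,-1],[0,0,0.06,0,0,0,-1],[0,0,0.04,0,0,0,-1],[0,0,0,0,0,0,-1],[0,0,0,0,0,0,-1],[0,0,0,0,0,0,-1],[0,0,0,0,0,0,-1]]
  ]
}}

```text
t: 21.7
position: [0.6056, 0.1903, 0.131]
ee_rot: [0.0, 0.678, 0.735, 0.0]
wrist_force: [-2.0, -2.1, 8.5]
opening: 0.0198
grip_force: 69.7
```

Request:
{"method": "servo_tool", "body": {
  "commands": [
    [[0,0,0.03,0,0,0,-1],[0,0,0.03,0,0,0,-1],[0,0,0.02,0,0,0,-1],[0,0,0,0,0,0,-1],[0,0,0,0,0,0,-1],[0,0,0,0,0,0,-1],[0,0,0,0,0,0,-1],[0,0,0,0,0,0,-1],[0,0,0,0,0,0,-1],[0,0,0,0,0,0,-1]]
  ]
}}

```text
t: 22.95
position: [0.6057, 0.1903, 0.1309]
ee_rot: [0.001, 0.678, 0.735, 0.001]
wrist_force: [-8.5, -2.5, 24.6]
opening: 0.0197
grip_force: 71.4
```

Request:
{"method": "servo_tool", "body": {
  "commands": [
    [[0,0,-0.06,0,0,0,-1],[0,0,0,0,0,0,0],[0,0,0,0,0,0,0],[0,0,0,0,0,0,0],[0,0,-0.4,0,0,0,0],[0,0,-1,0,0,0,0],[0,0,-1,0,0,0,0],[-0.6,0,0,0,0,0,0],[-1,0,0,0,0,0,-0.5],[-1,0,0,0,0,0,-1]]
  ]
}}

```text
t: 24.2
position: [0.6106, 0.1241, 0.1891]
ee_rot: [-0.0, 0.678, 0.735, -0.0]
wrist_force: [0.0, -0.2, 0.0]
opening: 0.0069
grip_force: 0.0
```

```bash
python3 - <<'E'
from h import *
d={n:grab(n) for n in('wrist','side')};pickle.dump(d,open('w5.pkl','wb'))
s=get_state();print(s['t'],s['position'],s['opening'],s['wrist_force'].round(1))
c=d['wrist'];C=cloud(c);hsv=cv2.cvtColor(c['frame'],cv2.COLOR_RGB2HSV)
m=cv2.inRange(hsv,(20,120,80),(35,255,255))>0;print('yellow top z',np.percentile(C[m][:,2],[50,95]),C[m][C[m][:,2]>.15].mean(0).round(4))
m=(cv2.inRange(hsv,(0,150,80),(8,255,255))>0)&(C[...,2]>.13)&(C[...,2]<.16);print('red',C[m].mean(0).round(4),m.sum())
b=cv2.resize(d['side']['frame'][130:290,250:440],(356,300),interpolation=cv2.INTER_CUBIC)
cv2.imwrite('pics/w5.png',np.hstack([c['frame'][0:300,180:460][...,::-1],b[...,::-1]]))
R=Rq(s['ee_rot']);print('delta',(R.T@(np.array([.6158,.070,.149])-s['position'])*1000).round(1))
E
```

```text
24.3 [0.6107859  0.122875   0.18907651] 0.00014486414644493645 [ 0.4 -0.7 -0.2]
yellow top z [0.15648446 0.1576039 ] [0.6047 0.1898 0.157 ]
red [0.6143 0.0719 0.1451] 658
delta [-53.1   0.9  40.1]
```

View pics/w5.png

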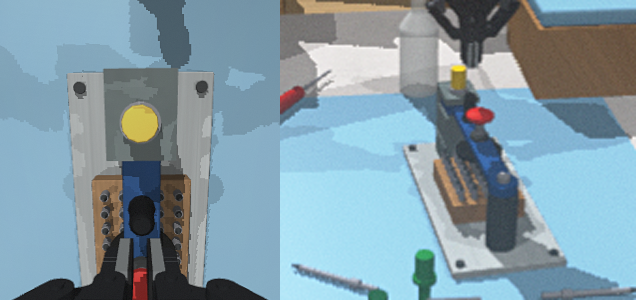

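The yellow knob is on the fork at crop (140,122) with its top at z 0.1565, so the collar is home. The fingers are shut and next to the red knob. Now to press it.

Request:
{"method": "servo_tool", "body": {
  "commands": [
    [[-0.9,0,0,0,0,0,-1],[-0.9,0.02,0,0,0,0,-1],[-0.32,0.02,0.2,0,0,0,-1],[0,0,0.7,0,0,0,-1],[0,0,0.7,0,0,0,-1],[0,0,0.2,0,0,0,-1],[0,0,0.2,0,0,0,-1],[0,0,0.2,0,0,0,-1],[0,0,0.15,0,0,0,-1],[0,0,0,0,0,0,-1]]
  ]
}}

```text
t: 25.55
position: [0.616, 0.0731, 0.1312]
ee_rot: [-0.0, 0.678, 0.735, 0.0]
wrist_force: [-2.8, 3.0, 5.9]
opening: -0.0003
grip_force: 2.8
```

Request:
{"method": "servo_tool", "body": {
  "commands": [
    [[0,0,0.08,0,0,0,-1],[0,0,0.06,0,0,0,-1],[0,0,0.04,0,0,0,-1],[0,0,0.04,0,0,0,-1],[0,0,0,0,0,0,-1],[0,0,0,0,0,0,-1],[0,0,0,0,0,0,-1],[0,0,0,0,0,0,-1],[0,0,0,0,0,0,-1],[0,0,0,0,0,0,-1]]
  ]
}}

```text
t: 26.8
position: [0.6162, 0.0731, 0.1274]
ee_rot: [0.0, 0.678, 0.735, 0.001]
wrist_force: [-8.1, 2.4, 18.0]
opening: -0.0
grip_force: 9.2
```

Request:
{"method": "servo_tool", "body": {
  "commands": [
    [[0,0,-0.2,0,0,0,-1],[0,0,-0.4,0,0,0,-1],[0,0,-0.6,0,0,0,-1],[0,0,-1,0,0,0,-1],[0,0,-1,0,0,0,-1],[0,0,-1,0,0,0,-1],[0,0,-1,0,0,0,-1],[0,0,0,0,0,0,-1],[0,0,0,0,0,0,-1],[0,0,0,0,0,0,-1]]
  ]
}}

```text
t: 28.05
position: [0.6158, 0.0727, 0.2545]
ee_rot: [-0.001, 0.678, 0.735, -0.001]
wrist_force: [0.5, 0.3, 0.6]
opening: 0.0001
grip_force: 0.0
```

```bash
python3 - <<'E'
from h import *
s=get_state();c=grab('wrist');C=cloud(c);hsv=cv2.cvtColor(c['frame'],cv2.COLOR_RGB2HSV);print(s['t'],s['position'],s['wrist_force'].round(1))
m=cv2.inRange(hsv,(20,120,80),(35,255,255))>0;q=C[m];q=q[(q[:,2]>.15)&(q[:,2]<.2)];print('yellow',q.mean(0).round(4))
m=(cv2.inRange(hsv,(0,150,80),(8,255,255))>0)&(C[...,2]>.11)&(C[...,2]<.16);print('red',C[m].mean(0).round(4),np.percentile(C[m][:,2],95),m.sum())
cv2.imwrite('pics/w6.png',c['frame'][...,::-1])
E
```

```text
28.05 [0.61582136 0.07267827 0.25453449] [0.5 0.3 0.6]
yellow [0.6047 0.1894 0.1564]
red [0.616  0.0704 0.1447] 0.146751023970441 1326
```

View pics/w6.png

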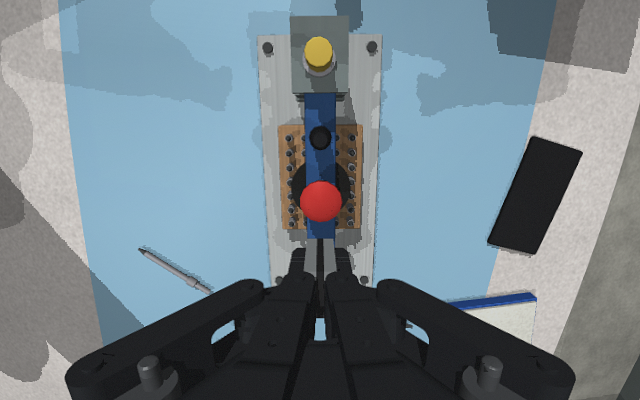

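The pin is still in the fork, with its yellow knob at (318,51) and its top at z 0.156. The red knob at (320,202) is back up, its top at about z 0.145, and the gripper is clear of everything.

```bash
python3 -c "
from plant import job_done; print(job_done())"
```

```text
the job is handed in; nothing more can be done
None
```

I handed the job in at about 28 s: the bar is shut, the long pin is home in the fork, and the red knob was pressed fully down and has sprung back up. I never touched the short pin or anything else; `job_done` gave no verdict.

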